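# Empty the weighing tray and hold it level over its cradle

### The arm

A 7-joint arm with a two-finger parallel gripper is mounted at the origin on a cart in front of the work surface, level with it; the furniture and walls round the work are solid. World frame = base frame: x ahead of the robot, y to its left, z up, the work surface at z = 0. Lengths are in m, angles in rad, forces in N, time in s.
With the tool pointing down it reaches from about 0.4 to 0.85 m from the base axis. Payload 4.5 kg.
Tool frame: the origin (TCP) lies at the very end of the fingers, on their centre line; the grasp point (between the pads) lies 19 mm behind it; y points along the fingers, x is the direction in which the jaws open and shut, and the axes are right-handed (so a half turn about y gives the same grasp; the last joint's range is limited). The gripper opens to 88 mm and grips with 3 to 60 N. Pads are 18 mm wide; open, the fingers measure 123 mm over their backs; the gripper's body (75 mm by 187 mm) begins 45 mm behind the grasp point.
Start: joints at [1.23, 0.689, -0.195, 1.565, 0.157, 0.902, -0.215], TCP at [0.229, -0.582, 0.239] pointing down, gripper open.
Joint ranges: [-3.01, 3.01], [-0.46, 2.08], [-1.47, 1.51], [0.13, 2.56], [-1, 4.14], [0.04, 2.09], [-2.66, 2.66]. Speed limits (rad/s): [2.57, 2.57, 3.14, 3.14, 3.14, 3.14, 3.14].

### API

Orientations are given as a unit quaternion [x, y, z, w].
In Python, from rig import bot, viewer gives the robot as it stands. The module is installed in compiled form; this text tells all that it offers.
- The arm moves only by the tool send_rows, never from a script. Its argument "steps" is a list of rows, each a list of 7 numbers: the turn, a rotation vector about the tool's x, y, z in rad, then the shift along the tool's x, y, z in m, then the finger opening in m, from 0 to 0.0881. In form: [[rx, ry, rz, tx, ty, tz, claw], ...]. A call has exactly 5 rows; each row is the pose to reach, as a shift and turn from the pose commanded when the call began, along the tool's axes at that moment; what a row does not reach only later rows make up. A row lasts 1/8 s, in which the tool goes at most 62.5 mm and 10.7 degrees, less where a joint would pass 70% of its speed; a pose out of reach is approached as far as the arm can. A call with a gripper value outside its range is refused whole. The fingers move at their own pace and stop on an object; the grip force is fixed at half the most. Time passes only in rows, so rows that repeat a pose let the fingers close, or fill a call up. It gives the time, the measured TCP pose, the force and the opening at its end, in the units of the state.
- bot.state(): the state, without advancing time (a new reading comes with each control period).
- viewer.grab_frame(name): name is "scene" or "top"; returns the picture (400x640x3 uint8, red, green, blue); there is no depth.
- viewer.camera_info(name): a dict with "fx", "fy", "cx", "cy" (pixels), "rvec" (rotation vector, rad) and "tvec" (3), from world to camera coordinates, as OpenCV has them. Camera axes: x right, y down, z forward; pixel columns grow to the right and rows downward; lengths in m; the calibration is good to about 2 mm. A picture is of the moment at which its call begins. camera_info takes no time and is no camera call.
- bot.close_job(): hands the job in, once; it reports no verdict.
The state is a dict: "time": time; "qpos": joint angles; "dq": joint speeds; "joint_efforts": joint torques, N m; "eef_pos": TCP position; "eef_rot": TCP orientation; "ft_force": force on the tool from outside, world axes, zero at the start; "torque": the same for the moment, N m; "gripper_width": opening from 0.0 (shut) to 1.0 (fully open).
Only numpy, scipy, OpenCV 4.12 (cv2) and the standard library are available. Lean on these libraries where they do the work, as an engineer would, in place of code of your own. Each camera call takes 0.05 s, during which the arm holds its last target.

### The job

Pick up the aluminium weighing tray from above by the narrow neck at its balance point and tip its three terminal blocks off the open lip into the grey bin. Then hold the empty tray level and still a few centimetres above its cradle, centred and turned as it would sit there (pan over the wide yoke, counterweight over the narrow one), and finish while still holding it. Do not touch the cradle, do not handle the blocks with the gripper, and leave everything else on the bench alone.

Things in the scene. Friction and masses are not known exactly. Their poses are not given: they have to be found in the camera images.
- tray: Loose bare aluminium tray, 192 x 76 x 38 mm, about 0.37 kg, flat on the worktop. Origin: on the underside right below the empty tray's balance point; x along the tray toward the open lip, z up. In x: steel counterweight -66 to -30 mm (28 wide, 22 high), neck -30 to +30, pan +30 to +125.
- tray_lip (a point): Middle of the open lip, on the upper face of the pan floor: 125 mm along x from the tray's origin, 4 mm above the underside. Pan: 76 mm wide, floor 4 mm, side walls 14 mm high and 4 thick, back wall 20 mm high, no wall at the lip. The smooth blocks slide once it is tipped about 20 degrees; 30 or more empties it.
- block_0: One of three alike white plastic screw-terminal blocks, 18 x 52 x 20 mm, 30 g, lying in the tray's pan across it. Origin: centre of the underside, z up at the start, y along its length.
- block_1: Second of the three alike terminal blocks (see block_0).
- block_2: Third of the three alike terminal blocks (see block_0).
- bin: Plain grey open-topped plastic bin, fixed, 150 (x) x 130 (y) x 65 mm high, walls and floor 4 mm. Origin: centre of the underside, z up. The blocks may be tipped in from any side; a shelf and an upright post stand over the back of the worktop from about x = 0.73 m on, so tipping from the left, right or near side keeps the arm clear of them.
- cradle: Fixed tray cradle: dark steel base 175 x 104 x 10 mm with two grey yokes, 12 mm thick, seats 50 mm and end cheeks 61 mm above the worktop. Wide yoke (100 mm, at x +78 mm) takes the pan, narrow yoke (52 mm, at x -48.5) the counterweight. Origin: on the worktop, below where the tray's origin belongs; x from narrow to wide yoke, z up.
- cradle_seat (a point): Where the origin of a seated tray would be, tray axes parallel to the cradle's: 50 mm above the cradle's origin, same axes. Hold the tray's underside about 50 mm above this point.
- vial_b: Bystander: sample vial with black cap, 30 x 30 x 50 mm, standing at the back; origin at the centre of the underside.
- weight_50g: Bystander: small metal calibration weight, 21 x 21 x 22 mm, at the front; origin at the centre of the underside.
- tape_clear: Bystander: roll of tape, 68 mm across, 18 mm high, lying at the back right; origin at the centre of the underside.
- screwdriver: Bystander: screwdriver 176 mm long, 32 mm thick, lying at the front right; origin below its middle.
- tray_neck (a point): Balance point of the empty tray on its neck, where to grip: 25 mm above the tray's origin. The neck is an upright rib along x, 14 mm wide in y, 38 mm high, free from x -30 to +30 mm; pads go on its two sides.
- usb_stick: Bystander: black memory stick with bare metal plug, 53 x 18 x 9 mm, lying at the front; origin at the centre of the underside.
Not all that is in view belongs to the job. What is shaped like the block_1 but brown or green is not meant.

How it is judged:
On the way, in this order (a step that is already met when the one before it is completed fails the run):
1. the tray is lifted with the three blocks still in it (height (world z) of tray above 0.04 m and angle between tray's own z axis and vertical below 0.18 rad and contact force between the fingers and tray above 1 N and x of block_0 in the frame of tray between 0.03 and 0.125 m and y of block_0 in the frame of tray between -0.038 and 0.038 m and z of block_0 in the frame of tray between 0 and 0.03 m and x of block_1 in the frame of tray between 0.03 and 0.125 m and y of block_1 in the frame of tray between -0.038 and 0.038 m and z of block_1 in the frame of tray between 0 and 0.03 m and x of block_2 in the frame of tray between 0.03 and 0.125 m and y of block_2 in the frame of tray between -0.038 and 0.038 m and z of block_2 in the frame of tray between 0 and 0.03 m), for 0.1 s.
2. the tray is tipped with its lip over the bin (angle between tray's own z axis and vertical above 0.22 rad and horizontal distance between tray_lip and bin below 0.085 m and height (world z) of tray_lip above 0.03 m).
3. all three blocks are in the bin (x of block_0 in the frame of bin between -0.071 and 0.071 m and y of block_0 in the frame of bin between -0.061 and 0.061 m and z of block_0 in the frame of bin between 0 and 0.06 m and x of block_1 in the frame of bin between -0.071 and 0.071 m and y of block_1 in the frame of bin between -0.061 and 0.061 m and z of block_1 in the frame of bin between 0 and 0.06 m and x of block_2 in the frame of bin between -0.071 and 0.071 m and y of block_2 in the frame of bin between -0.061 and 0.061 m and z of block_2 in the frame of bin between 0 and 0.06 m), for 0.2 s.
At the end, for the whole second after the job is handed in: Blocks at rest in the bin; fingers hold the still tray within 18 mm of its balance point, tilt under 0.1 rad, underside 20-90 mm above the cradle seat, origin within 18 mm of it in x and y, lip over the wide yoke within 34 mm of the middle line, not touching the cradle (all of step 3 and linear speed of each of block_0, block_1, block_2, tray below 0.02 m/s and x of tray in the frame of cradle_seat between -0.018 and 0.018 m and y of tray in the frame of cradle_seat between -0.018 and 0.018 m and z of tray in the frame of cradle_seat between 0.02 and 0.09 m and x of tray_lip in the frame of cradle_seat above 0.09 m and y of tray_lip in the frame of cradle_seat between -0.034 and 0.034 m and angle between tray's own z axis and vertical below 0.1 rad and contact force between the fingers and tray above 2 N and contact force between tray and cradle below 0.2 N and x of the grasp point in the frame of tray between -0.018 and 0.018 m); the arm keeps its last pose, push and grip.
It fails at once if the cradle is touched (contact force between any of tray, the arm, the fingers and cradle above 1 N).
It fails at once if a block is handled with the gripper (contact force between the fingers and block_0 above 1 N or contact force between the fingers and block_1 above 1 N or contact force between the fingers and block_2 above 1 N).
It fails at once if a bystander is disturbed (distance of any of vial_b, weight_50g, tape_clear, screwdriver, usb_stick from where it was at the start of the episode above 0.025 m).
It also fails if it takes over 48 s, if anything falls off the work surface, if the arm or the gripper's body presses on something with over 40 N, if the wrist force passes 120 N, or if a joint passes its speed limit or range.

## Working session

There is one attempt and no reset: what is moved stays moved. The work goes in short steps, Python scripts to look and compute and a tool call to move; the robot and the scene stay as the last step left them, time stands still between calls to the robot, and variables do not carry over. Pictures are saved under pics/ and viewed, and the job is handed in when it is done.

Besides the shell and the picture viewer there is one more tool, called after ">>>" by a JSON object that holds its "api" and its "payload". send_rows: Moves the arm, as the interface text tells. Its arguments: {"type":"object","properties":{"steps":{"type":"array"}},"required":["steps"]}

```bash
mkdir -p pics
python3 - <<'E'
from rig import bot,viewer
import cv2
print(bot.state())
for n in("scene","top"):
    cv2.imwrite(f"pics/{n}0.png",viewer.grab_frame(n)[:,:,::-1]); print(n,viewer.camera_info(n))
E
```

```text
{'time': 0.0, 'qpos': array([ 1.22980046,  0.68995527, -0.19451748,  1.56634494,  0.15734854,
        0.90249322, -0.21508858]), 'dq': array([ 1.05360707e-03,  9.79495630e-05, -1.43233641e-03, -5.45809790e-04,
       -7.26172620e-04, -5.41076050e-04, -6.85375669e-04]), 'joint_efforts': array([ 3.01371711e-04, -5.27562082e+01, -1.26690287e+00, -1.53426611e+01,
       -5.26867993e-02,  6.51384107e-03,  1.58420467e-04]), 'eef_pos': array([ 0.22851603, -0.58105185,  0.23792781]), 'eef_rot': array([-0.58411489,  0.39861529, -0.39749847,  0.58473124]), 'ft_force': array([-0.25784956,  0.44911528, -0.39691645]), 'torque': array([-0.04023338, -0.05221691, -0.0072101 ]), 'gripper_width': 1.0012874533662752}
scene {'fx': 493.51733625503755, 'fy': 493.51733625503755, 'cx': 320.5150473524076, 'cy': 194.86988658860002, 'rvec': array([ 1.07403149, -2.19719891,  1.1633406 ]), 'tvec': array([0.29396997, 0.32831322, 1.27383989])}
top {'fx': 498.2108796791868, 'fy': 498.2108796791868, 'cx': 321.7406882624127, 'cy': 200.872361261964, 'rvec': array([ 2.14189949, -2.12515972,  0.18249074]), 'tvec': array([-0.06356911,  0.55575341,  1.21903114])}
```

View pics/scene0.png

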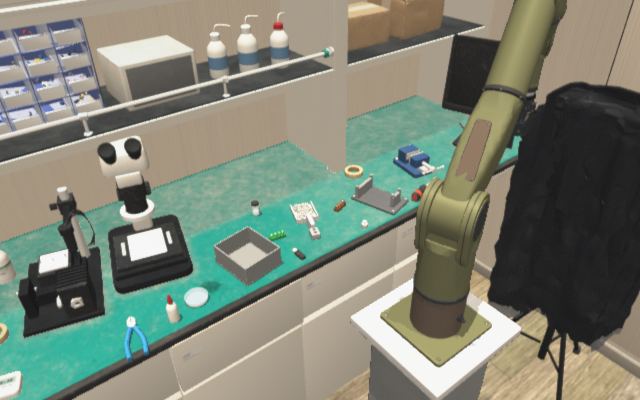

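View pics/top0.png

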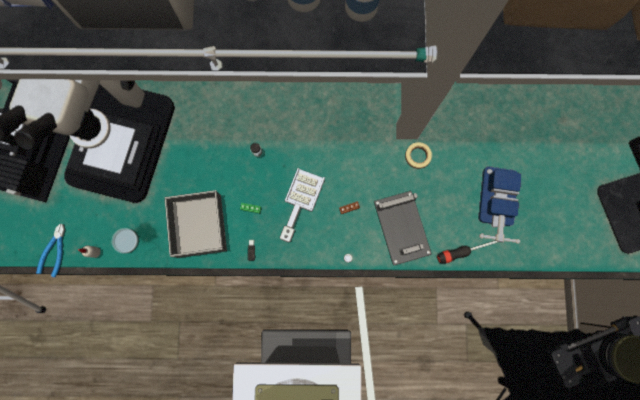

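```bash
cat > h.py <<'E'
import numpy as np,cv2
from rig import bot,viewer
def cam(n):
    c=viewer.camera_info(n);K=np.array([[c['fx'],0,c['cx']],[0,c['fy'],c['cy']],[0,0,1.]])
    return K,c['rvec'],c['tvec']
def ray(n,uv,z):
    K,r,t=cam(n);R=cv2.Rodrigues(r)[0];C=-R.T@t
    d=R.T@np.linalg.inv(K)@np.array([uv[0],uv[1],1.]);return C+d*(z-C[2])/d[2]
def proj(n,P):
    K,r,t=cam(n);return cv2.projectPoints(np.float64(P).reshape(-1,3),r,t,K,None)[0].reshape(-1,2)
E
python3 - <<'E'
import cv2
a=cv2.imread('pics/top0.png')
cv2.imwrite('pics/t1.png',cv2.resize(a[155:255,270:370],None,fx=6,fy=6,interpolation=cv2.INTER_CUBIC))
cv2.imwrite('pics/t2.png',cv2.resize(a[180:275,365:445],None,fx=6,fy=6,interpolation=cv2.INTER_CUBIC))
cv2.imwrite('pics/t3.png',cv2.resize(a[180:275,155:265],None,fx=6,fy=6,interpolation=cv2.INTER_CUBIC))
E
```

```text
(no output)
```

View pics/t1.png

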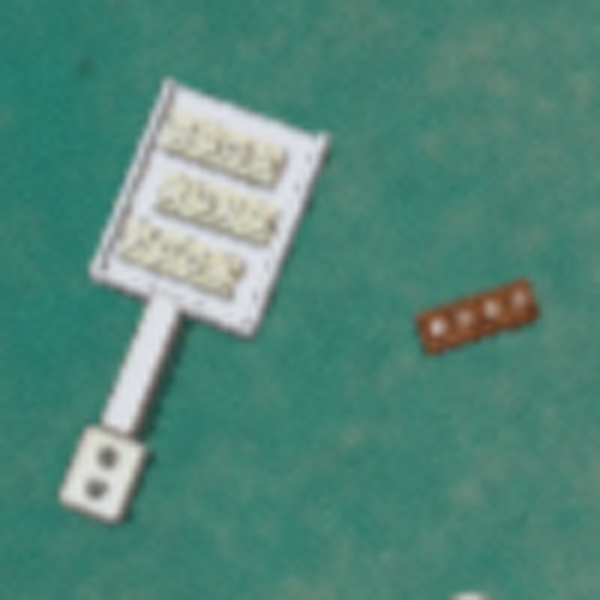

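View pics/t2.png

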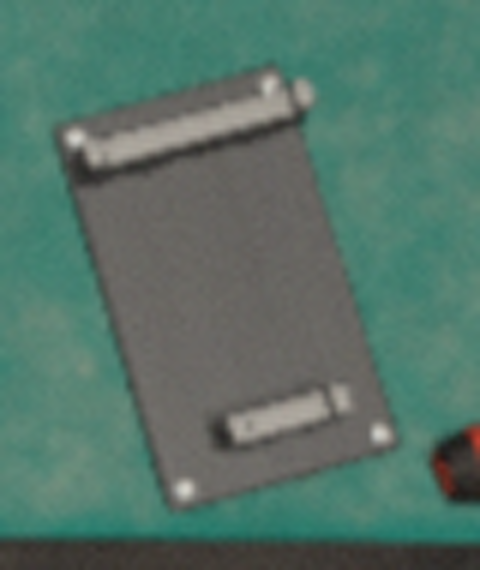

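View pics/t3.png

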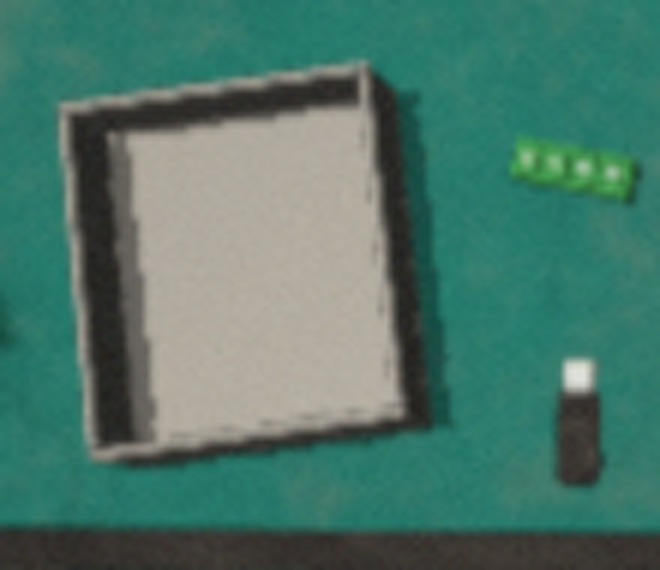

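Run:
```python
from h import *
def P(o,p,z): return ray('top',(o[0]+(p[0]+.5)/6-.5,o[1]+(p[1]+.5)/6-.5),z)
T=(270,155);C=(365,180);B=(155,180)
ang=lambda v:np.degrees(np.arctan2(v[1],v[0]))
print('TRAY')
cw=np.array([P(T,p,.022) for p in [(92,428),(150,447),(112,522),(60,500)]]);print('cw',cw.mean(0))
ll=P(T,(167,80),.014);lr=P(T,(327,135),.014);bl=P(T,(90,275),.02);br=P(T,(248,335),.02)
print(ll,lr,bl,br)
for v in(ll-bl,lr-br,ll-lr,(bl-br)): print(ang(v),np.linalg.norm(v))
lip=(ll+lr)/2; d=lip-cw.mean(0);print(ang(d),np.linalg.norm(d[:2]),'exp .173')
pc=(ll+lr+bl+br)/4;d=pc-cw.mean(0);print(ang(d),np.linalg.norm(d[:2]),'exp .1255')
print('neck',P(T,(172,303),.038),P(T,(122,430),.038))
for p in[(228,150),(218,210),(183,258)]:print('blk',P(T,p,.024))
print('CRADLE')
b=np.array([P(C,p,.01) for p in[(57,130),(275,65),(397,443),(172,508)]]);print(b,b.mean(0))
for i in range(4):v=b[i]-b[i-1];print(ang(v),np.linalg.norm(v))
w=(P(C,(97,148),.061)+P(C,(303,95),.061))/2; n=(P(C,(230,427),.061)+P(C,(342,398),.061))/2
print(w,n,np.linalg.norm((w-n)[:2]),'exp .1265',ang(w-n)); v=P(C,(97,148),.061)-P(C,(303,95),.061);print(np.linalg.norm(v))
print('org',n+(w-n)*48.5/126.5)
print('BIN')
b=np.array([P(B,p,.065) for p in[(62,105),(368,65),(430,425),(95,458)]]);print(b,b.mean(0))
for i in range(4):v=b[i]-b[i-1];print(ang(v),np.linalg.norm(v))
print('tcp start rot');from scipy.spatial.transform import Rotation as R;print(R.from_quat(bot.state()['eef_rot']).as_matrix().round(3))
for nm,p in dict(vial=(257,150),weight=(348,258),green=(250,208),usb=(251,250),tape=(419,155),brown=(349,208),cup=(124,240)).items():print(nm,ray('top',p,.01))
```

```text
TRAY
cw [0.47468033 0.0296094  0.022     ]
[0.64963254 0.00563745 0.014     ] [ 0.62546044 -0.06490265  0.014     ] [0.56132087 0.037285   0.02      ] [ 0.53560552 -0.03139899  0.02      ]
-19.715750452238424 0.09400275732122075
-20.448667812120636 0.09608538998903568
71.08486341581302 0.07456672066616972
69.47405408590112 0.07334009832814514
-19.988678628174455 0.17330609182698725 exp .173
-19.95192152931931 0.12587991848478042 exp .1255
neck [0.54641254 0.00075612 0.038     ] [0.49182585 0.02105318 0.038     ]
blk [ 0.61623684 -0.02186917  0.024     ]
blk [ 0.58964356 -0.01786933  0.024     ]
blk [ 0.56840719 -0.00302796  0.024     ]
CRADLE
[[ 0.56269868 -0.19624913  0.01      ]
 [ 0.5923445  -0.29203294  0.01      ]
 [ 0.42773898 -0.34066639  0.01      ]
 [ 0.39931754 -0.24372868  0.01      ]] [ 0.49552493 -0.26816929  0.01      ]
16.204182127690196 0.17014025103818786
-72.80230592223919 0.10026670537218464
-163.53998504000137 0.17163970582662727
106.34075929184198 0.101018309017393
[ 0.55808664 -0.25084365  0.061     ] [ 0.43655266 -0.28406357  0.061     ] 0.12599235130848618 exp .1265 15.287712388672533
0.08984820475438599
org [ 0.48314869 -0.27132708  0.061     ]
BIN
[[0.55968449 0.33405223 0.065     ]
 [0.57772681 0.20698336 0.065     ]
 [0.42753495 0.17500755 0.065     ]
 [0.41298289 0.31162804 0.065     ]] [0.49448228 0.25691779 0.065     ]
8.690723398219069 0.14840553955303867
-81.91867585440069 0.1283433833076077
-167.98118918164965 0.1535579640196635
96.07990633068798 0.13739330565225483
tcp start rot
[[ 0.366 -0.001  0.931]
 [-0.931  0.001  0.366]
 [-0.002 -1.    -0.   ]]
vial [0.69867281 0.11424403 0.01      ]
weight [ 0.41435029 -0.12778876  0.01      ]
green [0.54222804 0.12788705 0.01      ]
usb [0.43289078 0.12182014 0.01      ]
tape [ 0.68848257 -0.31701738  0.01      ]
brown [ 0.54429159 -0.13055667  0.01      ]
cup [0.45607138 0.45029527 0.01      ]
```

```bash
cat >> h.py <<'E'
from scipy.spatial.transform import Rotation as Ro
def goal(pos,head,tilt=0):
    """pos of TCP, head deg of tool z, tilt deg lip down"""
    h=np.radians(head);z=np.array([np.cos(h),np.sin(h),0]);y=np.array([0,0,-1.]);x=np.cross(y,z)
    M=Ro.from_matrix(np.stack([x,y,z],1))
    # lip down: z-> down = y, rotate about x by negative
    return np.array(pos,float),M*Ro.from_rotvec([-np.radians(tilt),0,0])
def delta(a,b):
    return (a[1].inv()*b[1]).as_rotvec().round(4),a[1].inv().apply(b[0]-a[0]).round(4)
def cur():
    s=bot.state();return np.array(s['eef_pos']),Ro.from_quat(s['eef_rot'])
E
python3 - <<'E'
from h import *
c=cur();a=goal((.335,-.36,.24),10);b=goal((.45,-.14,.2),-10);d=goal((.5245,.0115,.12),-20)
print(delta(c,a),delta(a,b),delta(b,d))
E
```

```text
(array([ 0.0003,  0.2004, -0.0016]), array([-0.1668, -0.0018,  0.18  ])) (array([-0.    ,  0.3491, -0.    ]), array([-0.1967,  0.04  ,  0.1515])) (array([0.    , 0.1745, 0.    ]), array([-0.1621,  0.08  ,  0.0471]))
```

>>> {"api": "send_rows", "payload": {"steps": [[0,0.03,0,-0.025,0,0.027,0.088],[0,0.07,0,-0.06,0,0.065,0.088],[0,0.12,0,-0.1,0,0.108,0.088],[0,0.16,0,-0.14,0,0.15,0.088],[0,0.2,0,-0.167,0,0.18,0.088]]}}

```text
time: 0.72
eef_pos: [0.336, -0.3575, 0.2386]
eef_rot: [-0.542, 0.454, -0.454, 0.542]
ft_force: [-0.4, -0.0, -0.2]
gripper_width: 0.999
```

>>> {"api": "send_rows", "payload": {"steps": [[0,0.07,0,-0.04,0.008,0.03,0.088],[0,0.14,0,-0.08,0.016,0.06,0.088],[0,0.21,0,-0.12,0.024,0.09,0.088],[0,0.28,0,-0.16,0.032,0.12,0.088],[0,0.35,0,-0.197,0.04,0.151,0.088]]}}

```text
time: 1.35
eef_pos: [0.45, -0.1384, 0.1983]
eef_rot: [-0.454, 0.542, -0.542, 0.454]
ft_force: [1.0, -0.8, 0.5]
gripper_width: 0.998
```

>>> {"api": "send_rows", "payload": {"steps": [[0,0.04,0,-0.04,0.02,0.012,0.088],[0,0.09,0,-0.08,0.04,0.024,0.088],[0,0.13,0,-0.12,0.06,0.035,0.088],[0,0.175,0,-0.15,0.075,0.043,0.088],[0,0.175,0,-0.162,0.08,0.047,0.088]]}}

```text
time: 1.98
eef_pos: [0.5241, 0.0134, 0.1176]
eef_rot: [-0.407, 0.579, -0.578, 0.406]
ft_force: [-0.8, -0.2, -0.3]
gripper_width: 0.999
```

Run:
```python
from h import *
s=bot.state();print(s['time'],s['qpos'],s['ft_force'],s['gripper_width'])
c=cur();print(c[0],c[1].as_matrix().round(3))
cv2.imwrite('pics/s2.png',viewer.grab_frame('scene')[:,:,::-1]);
a=viewer.grab_frame('top')[:,:,::-1];cv2.imwrite('pics/tp2.png',cv2.resize(a[140:280,200:400],None,fx=4,fy=4))
print(delta(cur(),goal((.5245,.0115,.007),-20)))
```

```text
1.975 [-0.17348668  0.75440589  0.10004368  1.98059431 -0.17185389  0.41608079
 -1.86024022] [-0.79512164 -0.18614516 -0.28785579] 0.9987400786403987
[0.52409236 0.01344708 0.11761306] [[-0.34  -0.002  0.941]
 [-0.941  0.001 -0.34 ]
 [ 0.    -1.    -0.002]]
(array([0.0006, 0.0016, 0.0001]), array([0.0005, 0.1113, 0.0005]))
```

View pics/tp2.png

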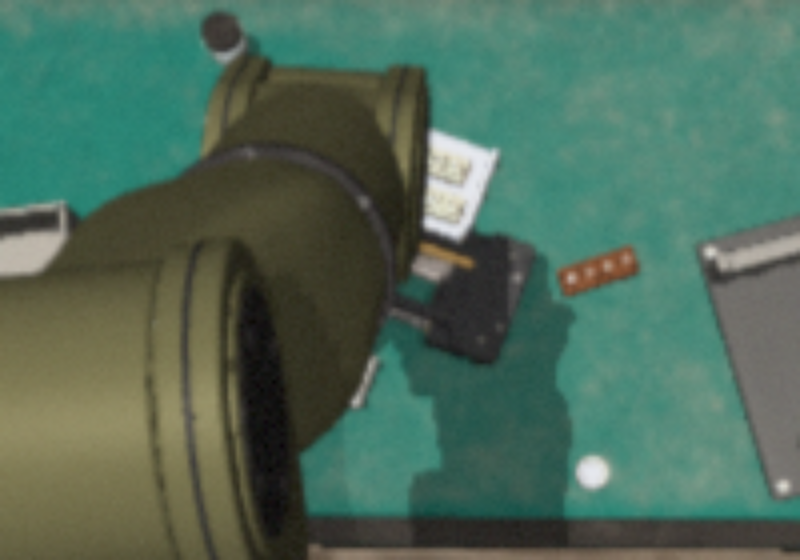

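View pics/s2.png

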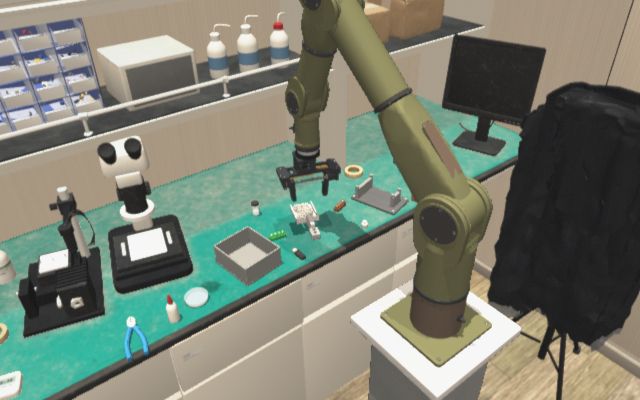

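Gripper (around 310,178 in the scene view) stands over the tray neck with the body's length along the jaw axis. Next I descend.

>>> {"api": "send_rows", "payload": {"steps": [[0,0,0,0,0.02,0,0.088],[0,0,0,0,0.045,0,0.088],[0,0,0,0,0.07,0,0.088],[0,0,0,0,0.09,0,0.088],[0,0,0,0,0.095,0,0.088]]}}

```text
time: 2.7
eef_pos: [0.5233, 0.0092, 0.0235]
eef_rot: [0.405, -0.58, 0.58, -0.404]
ft_force: [-0.7, 0.4, 0.1]
gripper_width: 0.998
```

>>> {"api": "send_rows", "payload": {"steps": [[0,0,0,0,0.004,0,0.088],[0,0,0,0,0.009,0,0.088],[0,0,0,0,0.014,0,0.088],[0,0,0,0,0.017,0,0.088],[0,0,0,0,0.017,0,0.088]]}}

```text
time: 3.32
eef_pos: [0.524, 0.0113, 0.0066]
eef_rot: [-0.405, 0.579, -0.579, 0.405]
ft_force: [-0.6, 1.3, -0.6]
gripper_width: 0.997
```

Run:
```python
from h import *
s=bot.state();print(s['time'],s['ft_force'],s['gripper_width'],delta(cur(),goal((.5245,.0115,.007),-20)),s['eef_pos'])
a=viewer.grab_frame('scene')[:,:,::-1];cv2.imwrite('pics/s3.png',cv2.resize(a[140:260,230:390],None,fx=5,fy=5,interpolation=cv2.INTER_CUBIC))
```

```text
3.325 [-0.6241807   1.26328507 -0.60107278] 0.997062754020753 (array([ 0.0003, -0.001 ,  0.0002]), array([-0.0003, -0.0004,  0.0004])) [0.52401742 0.01130598 0.00655352]
```

View pics/s3.png

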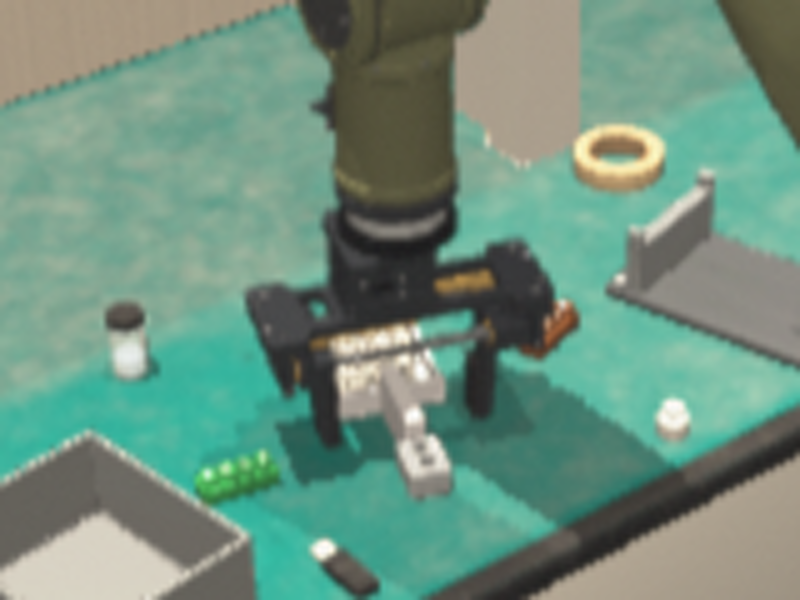

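Fingers straddle the neck at about (405,390), symmetric in the crop, and the blocks are clear. Now I close.

>>> {"api": "send_rows", "payload": {"steps": [[0,0,0,0,0,0,0.06],[0,0,0,0,0,0,0.03],[0,0,0,0,0,0,0.01],[0,0,0,0,0,0,0.0],[0,0,0,0,0,0,0.0]]}}

```text
time: 4.0
eef_pos: [0.5242, 0.0113, 0.0067]
eef_rot: [0.405, -0.579, 0.579, -0.405]
ft_force: [0.6, 0.7, -0.3]
gripper_width: 0.452
```

>>> {"api": "send_rows", "payload": {"steps": [[0,0,0,0,0,0,0.0],[0,0,0,0,0,0,0.0],[0,0,0,0,0,0,0.0],[0,0,0,0,0,0,0.0],[0,0,0,0,0,0,0.0]]}}

```text
time: 4.62
eef_pos: [0.5243, 0.0116, 0.0067]
eef_rot: [-0.405, 0.579, -0.579, 0.406]
ft_force: [0.5, 1.3, -0.6]
gripper_width: 0.156
```

>>> {"api": "send_rows", "payload": {"steps": [[0,0,0,0,-0.003,0,0.0],[0,0,0,0,-0.008,0,0.0],[0,0,0,0,-0.016,0,0.0],[0,0,0,0,-0.024,0,0.0],[0,0,0,0,-0.032,0,0.0]]}}

```text
time: 5.25
eef_pos: [0.5242, 0.0112, 0.0394]
eef_rot: [0.405, -0.579, 0.58, -0.405]
ft_force: [-0.6, -0.0, -5.3]
gripper_width: 0.156
```

>>> {"api": "send_rows", "payload": {"steps": [[0,0,0,0,-0.01,0,0.0],[0,0,0,0,-0.02,0,0.0],[0,0,0,0,-0.03,0,0.0],[0,0,0,0,-0.037,0,0.0],[0,0,0,0,-0.04,0,0.0]]}}

```text
time: 5.88
eef_pos: [0.5243, 0.0113, 0.0792]
eef_rot: [0.405, -0.579, 0.58, -0.405]
ft_force: [-0.8, 0.6, -5.3]
gripper_width: 0.157
```

Run:
```python
from h import *
s=bot.state();print(s['time'],s['ft_force'],s['torque'],s['gripper_width'],s['eef_pos'])
a=viewer.grab_frame('scene')[:,:,::-1];cv2.imwrite('pics/s4.png',cv2.resize(a[140:260,230:390],None,fx=5,fy=5,interpolation=cv2.INTER_CUBIC))
```

```text
5.875 [-0.83225304  0.60306815 -5.31589035] [ 0.06310674  0.07068527 -0.00938556] 0.15697861748870823 [0.52432346 0.01125898 0.07924039]
```

View pics/s4.png

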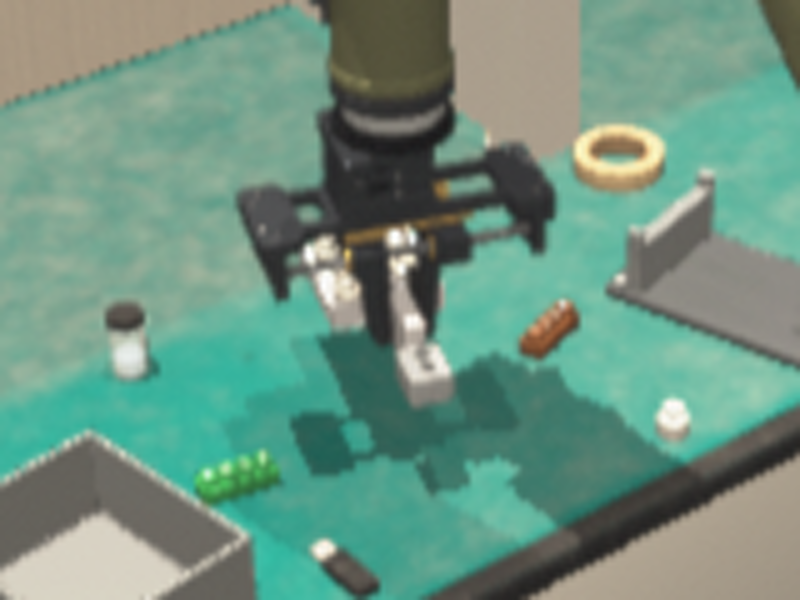

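```bash
cat >> h.py <<'E'
def tg(L,head,tilt,off=(0,.002,.12)):
    g=goal((0,0,0),head,tilt);return np.array(L)-g[1].apply(off),g[1]
E
python3 - <<'E'
from h import *
print(proj('scene',(.475,.0295,.0946)),'seen 314.6,211.6')
c=goal((.5243,.0113,.0792),-20)
g=[c,goal((.524,.0113,.13),19),goal((.52,.055,.13),59),goal((.5167,.098,.13),98)]
for a,b in zip(g,g[1:]):print(delta(a,b))
E
```

```text
[[314.18503913 212.39870003]] seen 314.6,211.6
(array([-0.    , -0.6807, -0.    ]), array([ 0.0001, -0.0508, -0.0003]))
(array([ 0.    , -0.6981,  0.    ]), array([-0.0426,  0.    ,  0.0104]))
(array([ 0.    , -0.6807,  0.    ]), array([-0.025 ,  0.    ,  0.0352]))
```

The counterweight's measured pixel agrees with the level prediction, so the tray is level and not slipping.

>>> {"api": "send_rows", "payload": {"steps": [[0,-0.06,0,0,-0.006,0,0.0],[0,-0.18,0,0,-0.018,0,0.0],[0,-0.33,0,0,-0.03,0,0.0],[0,-0.5,0,0,-0.042,0,0.0],[0,-0.68,0,0,-0.051,0,0.0]]}}

```text
time: 6.55
eef_pos: [0.524, 0.011, 0.1302]
eef_rot: [0.577, -0.409, 0.409, -0.577]
ft_force: [0.5, -0.3, -5.2]
gripper_width: 0.157
```

>>> {"api": "send_rows", "payload": {"steps": [[0,-0.15,0,-0.007,0,0.001,0.0],[0,-0.29,0,-0.016,0,0.003,0.0],[0,-0.43,0,-0.025,0,0.005,0.0],[0,-0.57,0,-0.034,0,0.008,0.0],[0,-0.7,0,-0.043,0,0.01,0.0]]}}

```text
time: 7.18
eef_pos: [0.5195, 0.0549, 0.1297]
eef_rot: [0.682, -0.187, 0.187, -0.682]
ft_force: [0.3, 0.0, -4.7]
gripper_width: 0.152
```

>>> {"api": "send_rows", "payload": {"steps": [[0,-0.17,0,-0.007,0,0.008,0.0],[0,-0.34,0,-0.014,0,0.016,0.0],[0,-0.49,0,-0.02,0,0.025,0.0],[0,-0.61,0,-0.024,0,0.031,0.0],[0,-0.68,0,-0.025,0,0.035,0.0]]}}

```text
time: 7.8
eef_pos: [0.5161, 0.0978, 0.1296]
eef_rot: [0.706, 0.051, -0.051, -0.705]
ft_force: [-0.9, -0.6, -4.8]
gripper_width: 0.154
```

Run:
```python
from h import *
s=bot.state();print(s['time'],s['qpos'],s['ft_force'],s['gripper_width'],s['eef_pos'])
a=viewer.grab_frame('scene')[:,:,::-1];cv2.imwrite('pics/s5.png',cv2.resize(a[150:290,190:350],None,fx=4,fy=4,interpolation=cv2.INTER_CUBIC))
L=(.500,.217,.13)
c=goal((.5167,.098,.13),98);print(delta(cur(),c))
g=[c]+[tg(L,98,t) for t in(10,22,32,42)]
for a,b in zip(g,g[1:]):print(delta(a,b),b[0])
```

```text
7.8 [-0.0267192   0.75343218 -0.41199657  1.95559915  0.55706917  0.54629593
 -0.68060194] [-0.92267122 -0.55734128 -4.83996724] 0.1539913978721875 [0.51610501 0.09783042 0.12963897]
(array([0.0002, 0.006 , 0.0002]), array([ 0.0002, -0.0004, -0.0004]))
(array([-0.1745,  0.    ,  0.    ]), array([ 0.    , -0.0228,  0.0023])) [0.51639872 0.10031708 0.1528074 ]
(array([-0.2094,  0.    ,  0.    ]), array([ 0.    , -0.0249,  0.003 ])) [0.51538042 0.10756265 0.17680716]
(array([-0.1745,  0.    ,  0.    ]), array([ 0.    , -0.0208,  0.0022])) [0.51401556 0.11727413 0.19528641]
(array([-0.1745,  0.    ,  0.    ]), array([-0.    , -0.0208,  0.0022])) [0.51222484 0.13001573 0.21178196]
```

View pics/s5.png

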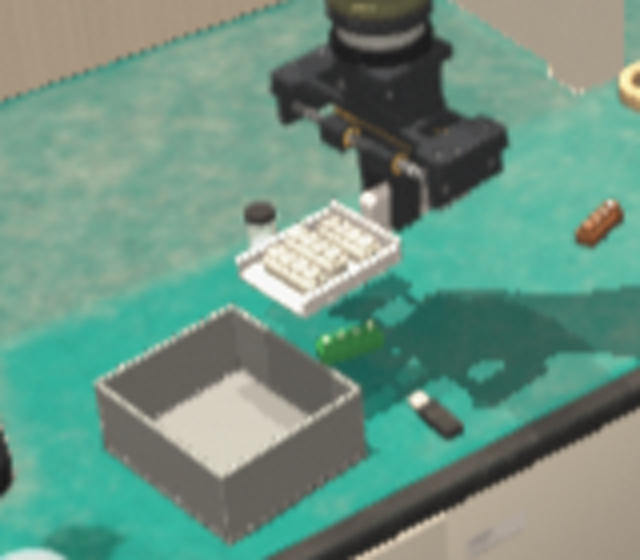

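Run:
```python
from h import *
L=(.500,.217,.105)
c=goal((.5167,.098,.13),98)
g=[c]+[tg(L,98,t) for t in(14,28,42)]
for a,b in zip(g,g[1:]):print(delta(a,b),b[0])
```

```text
(array([-0.2443, -0.    ,  0.    ]), array([ 0.    , -0.006 ,  0.0042])) [0.51613735 0.10217679 0.13597122]
(array([-0.2443,  0.    , -0.    ]), array([ 0.   , -0.029,  0.004])) [0.51461523 0.11300723 0.16310248]
(array([-0.2443, -0.    ,  0.    ]), array([-0.   , -0.029,  0.004])) [0.51222484 0.13001573 0.18678196]
```

>>> {"api": "send_rows", "payload": {"steps": [[-0.03,0,0,0,-0.001,0,0.0],[-0.09,0,0,0,-0.002,0.001,0.0],[-0.15,0,0,0,-0.004,0.002,0.0],[-0.21,0,0,0,-0.005,0.003,0.0],[-0.244,0,0,0,-0.006,0.004,0.0]]}}

```text
time: 8.48
eef_pos: [0.5157, 0.1032, 0.1359]
eef_rot: [0.786, 0.056, -0.043, -0.614]
ft_force: [0.6, 0.2, -5.0]
gripper_width: 0.158
```

Run:
```python
from h import *
s=bot.state();print(s['time'],s['qpos'],s['ft_force'],delta(cur(),tg((.5,.217,.105),98,14)))
```

```text
8.475 [-0.29603957  0.74869469 -0.22470131  1.93256883  0.65504308  0.66358432
 -0.88769649] [ 0.59895652  0.23598275 -4.99600892] (array([0.0011, 0.0006, 0.0011]), array([ 0.0003,  0.0002, -0.0011]))
```

Tracks well with joint room. Tip on.

>>> {"api": "send_rows", "payload": {"steps": [[-0.05,0,0,0,-0.006,0.001,0.0],[-0.1,0,0,0,-0.012,0.001,0.0],[-0.15,0,0,0,-0.018,0.002,0.0],[-0.2,0,0,0,-0.024,0.003,0.0],[-0.244,0,0,0,-0.029,0.004,0.0]]}}

```text
time: 9.1
eef_pos: [0.5144, 0.1135, 0.1632]
eef_rot: [0.855, 0.06, -0.035, -0.514]
ft_force: [-0.1, 0.6, -4.2]
gripper_width: 0.155
```

>>> {"api": "send_rows", "payload": {"steps": [[-0.06,0,0,0,-0.007,0.001,0.0],[-0.12,0,0,0,-0.014,0.002,0.0],[-0.18,0,0,0,-0.021,0.003,0.0],[-0.244,0,0,0,-0.029,0.004,0.0],[-0.244,0,0,0,-0.029,0.004,0.0]]}}

```text
time: 9.72
eef_pos: [0.5118, 0.1324, 0.1858]
eef_rot: [0.91, 0.065, -0.029, -0.408]
ft_force: [0.4, 0.3, -4.5]
gripper_width: 0.156
```

Run:
```python
from h import *
s=bot.state();print(s['time'],s['qpos'],s['ft_force'],delta(cur(),tg((.5,.217,.105),98,42)))
a=viewer.grab_frame('scene')[:,:,::-1];cv2.imwrite('pics/s6.png',cv2.resize(a[150:290,190:350],None,fx=4,fy=4,interpolation=cv2.INTER_CUBIC))
```

```text
9.725 [-0.67476321  0.83149569 -0.04968555  1.77672104  0.71702733  1.11281233
 -1.09345798] [ 0.38295391  0.31129009 -4.50856728] (array([-0.004 ,  0.0014,  0.0021]), array([ 0.0001,  0.0009, -0.0024]))
```

View pics/s6.png

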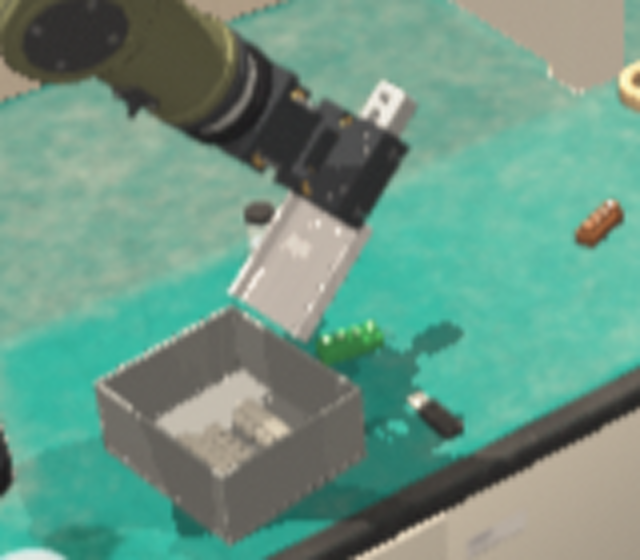

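Pan is empty (white floor at 300,260) and the blocks lie in the bin (around 235,430). Level the tray again and withdraw.

Run:
```python
from h import *
L=(.500,.217,.105)
h=16.3;C=np.array([.483,-.272]);u=np.array([np.cos(np.radians(h)),np.sin(np.radians(h))])
f=C+.005*u
g=[tg(L,98,42),tg((.5,.21,.12),98,14),goal((.515,.07,.17),80),goal((.51,-.06,.17),55),goal((.495,-.19,.17),30),goal((*f,.165),h),goal((*f,.107),h)]
for a,b in zip(g,g[1:]):print(delta(a,b),b[0])
```

```text
(array([ 0.4887, -0.    ,  0.    ]), array([-0.001 ,  0.0501, -0.0021])) [0.51613735 0.09517679 0.15097122]
(array([0.2423, 0.3126, 0.0384]), array([-0.0046, -0.0125, -0.0286])) [0.515 0.07  0.17 ]
(array([0.    , 0.4363, 0.    ]), array([ 0.0177,  0.    , -0.1289])) [ 0.51 -0.06  0.17]
(array([0.    , 0.4363, 0.    ]), array([ 0.0623,  0.    , -0.1151])) [ 0.495 -0.19   0.17 ]
(array([0.    , 0.2391, 0.    ]), array([ 0.0662,  0.005 , -0.0465])) [ 0.48779903 -0.27059667  0.165     ]
(array([0., 0., 0.]), array([0.   , 0.058, 0.   ])) [ 0.48779903 -0.27059667  0.107     ]
```

>>> {"api": "send_rows", "payload": {"steps": [[0.07,0,0,0,0.005,-0.001,0.0],[0.17,0,0,0,0.016,-0.001,0.0],[0.28,0,0,0,0.028,-0.001,0.0],[0.39,0,0,0,0.039,-0.002,0.0],[0.489,0,0,-0.001,0.05,-0.002,0.0]]}}

```text
time: 10.4
eef_pos: [0.5159, 0.0928, 0.1513]
eef_rot: [0.785, 0.054, -0.041, -0.616]
ft_force: [-0.8, -0.0, -4.6]
gripper_width: 0.156
```

>>> {"api": "send_rows", "payload": {"steps": [[0.048,0.06,0.008,-0.001,-0.003,-0.006,0.0],[0.1,0.125,0.015,-0.002,-0.005,-0.012,0.0],[0.145,0.19,0.023,-0.003,-0.008,-0.018,0.0],[0.2,0.26,0.032,-0.004,-0.01,-0.024,0.0],[0.242,0.313,0.038,-0.005,-0.012,-0.029,0.0]]}}

```text
time: 11.02
eef_pos: [0.5138, 0.0664, 0.1698]
eef_rot: [-0.704, 0.064, -0.064, 0.704]
ft_force: [-0.9, 0.2, -4.5]
gripper_width: 0.154
```

>>> {"api": "send_rows", "payload": {"steps": [[0,0.07,0,0.003,0,-0.02,0.0],[0,0.16,0,0.007,0,-0.047,0.0],[0,0.25,0,0.01,0,-0.075,0.0],[0,0.34,0,0.014,0,-0.102,0.0],[0,0.436,0,0.018,0,-0.129,0.0]]}}

```text
time: 11.65
eef_pos: [0.5084, -0.0636, 0.1693]
eef_rot: [0.674, -0.215, 0.215, -0.673]
ft_force: [0.8, 0.1, -4.3]
gripper_width: 0.159
```

>>> {"api": "send_rows", "payload": {"steps": [[0,0.09,0,0.012,0,-0.024,0.0],[0,0.18,0,0.025,0,-0.048,0.0],[0,0.27,0,0.038,0,-0.072,0.0],[0,0.36,0,0.051,0,-0.096,0.0],[0,0.436,0,0.062,0,-0.115,0.0]]}}

```text
time: 12.28
eef_pos: [0.4927, -0.1931, 0.1691]
eef_rot: [0.612, -0.356, 0.355, -0.611]
ft_force: [-0.2, 0.4, -3.4]
gripper_width: 0.155
```

>>> {"api": "send_rows", "payload": {"steps": [[0,0.07,0,0.018,0.001,-0.013,0.0],[0,0.13,0,0.035,0.002,-0.025,0.0],[0,0.18,0,0.051,0.003,-0.036,0.0],[0,0.22,0,0.062,0.004,-0.044,0.0],[0,0.239,0,0.066,0.005,-0.047,0.0]]}}

```text
time: 12.9
eef_pos: [0.4862, -0.2722, 0.1639]
eef_rot: [-0.565, 0.425, -0.425, 0.566]
ft_force: [0.9, 1.1, -4.2]
gripper_width: 0.159
```

Run:
```python
from h import *
s=bot.state();print(s['time'],s['eef_pos'],s['ft_force'],s['gripper_width'],delta(cur(),goal((.4878,-.2706,.165),16.3)))
a=viewer.grab_frame('top')[:,:,::-1];cv2.imwrite('pics/t7.png',a);cv2.imwrite('pics/t7b.png',cv2.resize(a[180:270,150:270],None,fx=5,fy=5,interpolation=cv2.INTER_CUBIC))
a=viewer.grab_frame('scene')[:,:,::-1];cv2.imwrite('pics/s7.png',cv2.resize(a[130:260,300:460],None,fx=5,fy=5,interpolation=cv2.INTER_CUBIC)[:600])
```

```text
12.9 [ 0.48622689 -0.27219659  0.1639138 ] [ 0.88429426  1.13134676 -4.18284862] 0.1589310950157261 (array([-0.0003, -0.0026, -0.0007]), array([-0.0011, -0.0011,  0.002 ]))
```

View pics/t7.png

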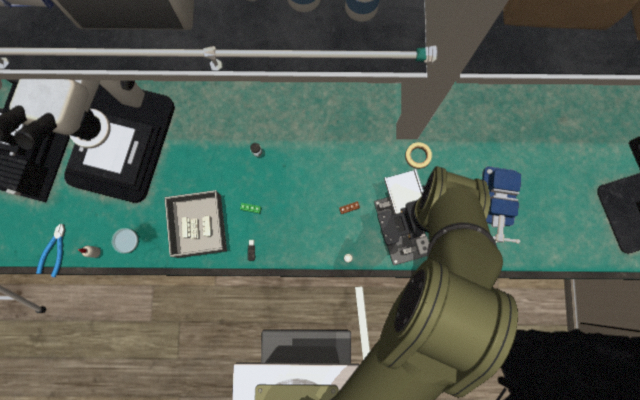

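View pics/t7b.png

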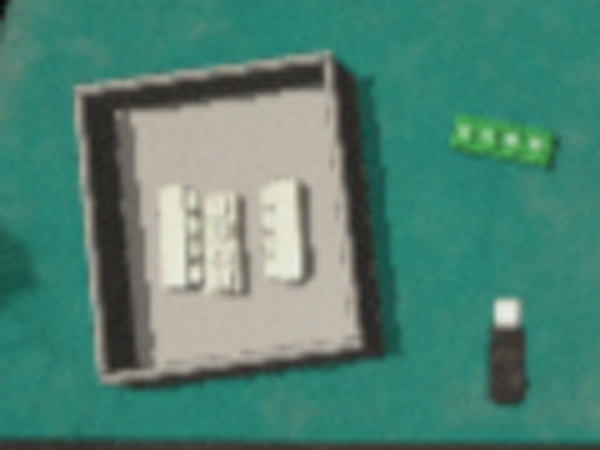

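View pics/s7.png

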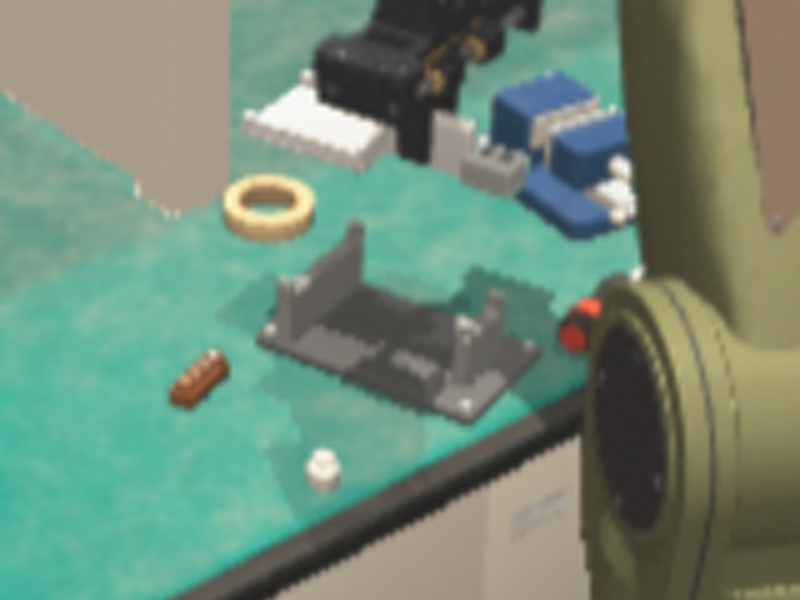

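All three blocks lie in the bin (crop 180,235 / 225,240 / 285,230), the bystanders are unmoved, and the tray is over the cradle. I lower it and cross-check the cradle with the scene view.

>>> {"api": "send_rows", "payload": {"steps": [[0,0,0,0,0.006,0,0.0],[0,0,0,0,0.016,0,0.0],[0,0,0,0,0.028,0,0.0],[0,0,0,0,0.04,0,0.0],[0,0,0,0,0.048,0,0.0]]}}

```text
time: 13.62
eef_pos: [0.4861, -0.2709, 0.1149]
eef_rot: [-0.566, 0.425, -0.424, 0.566]
ft_force: [0.0, 0.1, -3.3]
gripper_width: 0.154
```

>>> {"api": "send_rows", "payload": {"steps": [[0,0,0,0,0.004,0,0.0],[0,0,0,0,0.006,0,0.0],[0,0,0,0,0.006,0,0.0],[0,0,0,0,0.006,0,0.0],[0,0,0,0,0.006,0,0.0]]}}

```text
time: 14.25
eef_pos: [0.4866, -0.2713, 0.1103]
eef_rot: [-0.565, 0.424, -0.424, 0.566]
ft_force: [-0.8, -0.8, -4.3]
gripper_width: 0.159
```

Run:
```python
from h import *
s=bot.state();print(s['time'],s['eef_pos'],s['ft_force'],s['dq'].round(3),delta(cur(),goal((.4878,-.2706,.11),16.3)))
h=np.radians(16.3);u=np.array([np.cos(h),np.sin(h),0]);v=np.array([-u[1],u[0],0]);z=np.array([0,0,1.])
C=np.array([.483,-.272,0]);p=cur();o=p[0]-.005*u-.0062*z
a=viewer.grab_frame('scene')[:,:,::-1].copy();b=viewer.grab_frame('top')[:,:,::-1].copy()
def out(nm,im,x,y):
    im=cv2.resize(im[y:y+120,x:x+160],None,fx=5,fy=5,interpolation=cv2.INTER_CUBIC)
    def dot(P,c):
        q=proj(nm,P)[0];cv2.circle(im,(int((q[0]-x+.5)*5),int((q[1]-y+.5)*5)),3,c,-1)
    for X,W in((78,50),(-48.5,26)):
        for sx in(-6,6):
            for sy in(-1,1):dot(C+(X+sx)/1e3*u+sy*W/1e3*v+.061*z,(0,0,255))
    for X,Y,Z in((125,38,14),(125,-38,14),(-66,14,22),(-66,-14,22),(-66,14,0),(30,38,20),(30,-38,20)):dot(o+X/1e3*u+Y/1e3*v+Z/1e3*z,(255,0,255))
    cv2.imwrite(f'pics/ck_{nm}.png',im)
out('scene',a,300,130);out('top',b,345,155)
```

```text
14.25 [ 0.48660268 -0.2712695   0.11032268] [-0.79289448 -0.84279437 -4.32167648] [-0.     0.002  0.002  0.002 -0.001 -0.002  0.001] (array([-0.0009, -0.0003, -0.0005]), array([-0.0003,  0.0003,  0.0013]))
```

View pics/ck_scene.png

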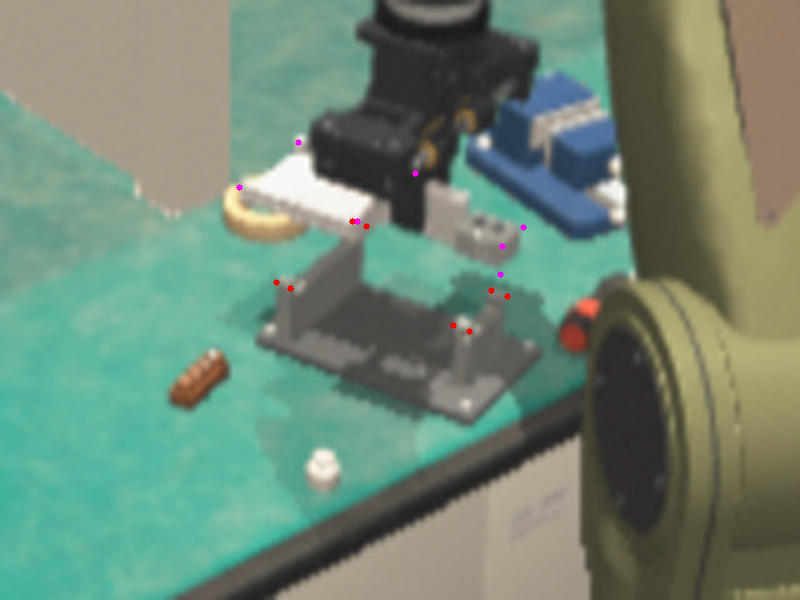

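View pics/ck_top.png

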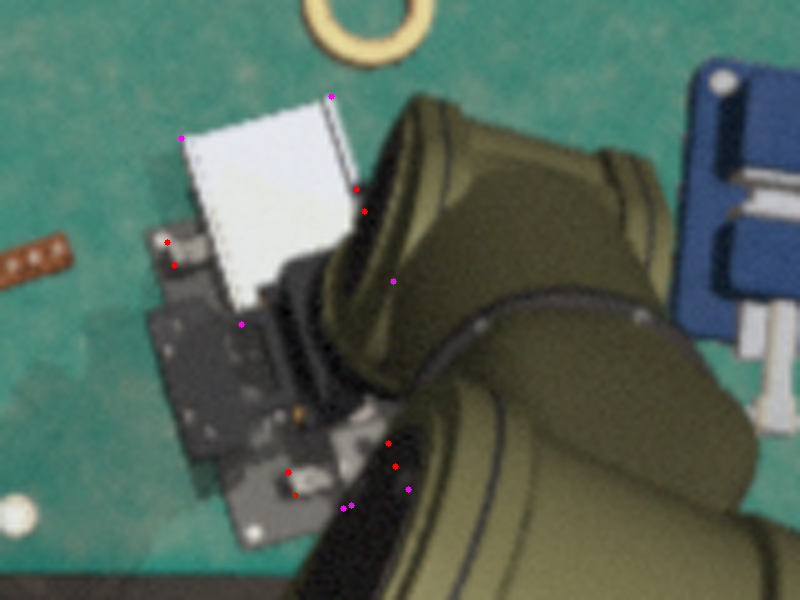

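The cradle dots agree to about 3 mm in both views. The counterweight appears a little higher than predicted, so I measure the tray's pitch before handing in.

Run:
```python
from h import *
a=viewer.grab_frame('scene')[:,:,::-1]
cv2.imwrite('pics/z1.png',cv2.resize(a[152:188,343:409],None,fx=12,fy=12,interpolation=cv2.INTER_CUBIC))
print(viewer.camera_info('scene')['fx'])
```

```text
493.51733625503755
```

View pics/z1.png

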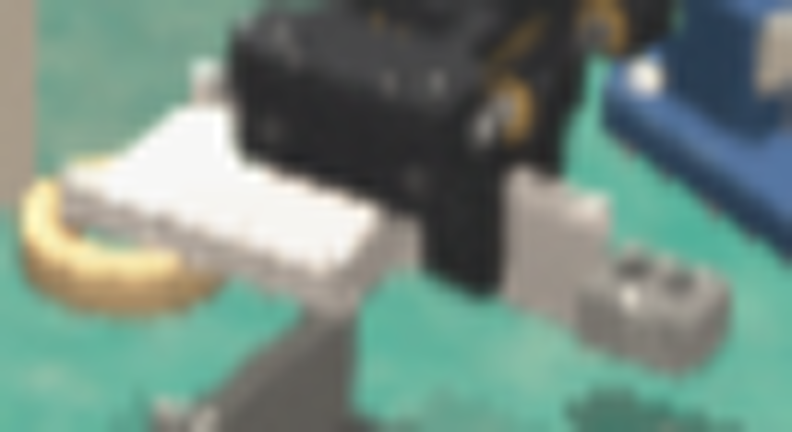

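Run:
```python
from h import *
from scipy.optimize import least_squares
p,R=cur()
obj=np.array([(-66,14,0),(-30,14,0),(30,38,0),(125,38,0),(125,38,14),(-66,14,22),(-30,14,22)])/1e3
px=np.array([(672,373),(578,325),(335,318),(70,205),(65,178),(682,308),(588,283)],float)
px=(px+.5)/12-.5+[343,152]
G=p-R.apply([0,.019,0])
def world(q,o): # q: pitch(lip down +), dx along tray, dz
    Rt=R*Ro.from_rotvec([-q[0],0,0])
    d=o-np.array([.005+q[1],0,.025+q[2]])
    return G+Rt.apply(np.stack([-d[:,1],-d[:,2],d[:,0]],1))
f=lambda q:(proj('scene',world(q,obj))-px).ravel()
print(f([0,0,0]).reshape(-1,2).round(1))
r=least_squares(f,[0,0,0]);print('pitch deg',np.degrees(r.x[0]),r.x[1:],f(r.x).reshape(-1,2).round(1))
print('origin',world(r.x,np.zeros((1,3))))
```

```text
[[ 1.   1.8]
 [-0.7  2.5]
 [ 0.4  0.7]
 [-1.   1.9]
 [-0.6  0.6]
 [ 0.7  1.6]
 [-1.1  0.4]]
pitch deg 0.3118686751711798 [ 0.00028234 -0.00540175] [[ 1.2  0.4]
 [-0.5  1.1]
 [ 0.5 -0.6]
 [-0.9  0.7]
 [-0.5 -0.5]
 [ 0.9  0.1]
 [-0.9 -1.1]]
origin [[ 0.48131936 -0.27269544  0.10960163]]
```

Pitch is about 0.3°, there is no slip along the neck, and the underside is roughly 55 mm above the seat. Handing in.

Run:
```python
from h import *
s=bot.state();print(s['time'],s['dq'].round(3),s['gripper_width']);print(bot.close_job())
```

```text
14.4 [-0.001  0.002  0.001 -0.    -0.001  0.     0.002] 0.1598018099665882
the job is handed in; nothing more can be done
None
```

I gripped the tray by its neck, about 5 mm toward the pan from the balance point, and lifted it with all three blocks inside. I tipped it about 42° over the right-hand side of the bin, then carried it level to the cradle. I handed in at 14.4 s with the tray still held there. The hand-in reports no verdict.

**Last checks:**
- **Blocks:** the top view shows all three in the bin, and no contact was seen between gripper and blocks.
- **Tray pose:** tilt is about 0.3°. Its origin is roughly 2 mm from the measured cradle origin, and its underside is 54–60 mm above the seat. The gripper was still holding it at the neck's width, and the arm was still.
- **Bystanders:** they looked unmoved by eye in the top view taken before the final lowering. I did not measure them.

**Disagreements:**
- In the scene view the tray sat 1–2 pixels (about 5 mm) higher than the arm's pose predicts. I put this down to calibration or picking error, as it was nearly the same all along the tray.
- In the top view the cradle lay about 3 mm to one side of where I had measured it. Both differences are well inside the tolerances.

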